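# Flip the router's base plate with a spatula

### The arm

A 7-joint arm with a two-finger parallel gripper is mounted at the origin on the work surface. World frame = base frame: x ahead of the robot, y to its left, z up, the work surface at z = 0. Lengths are in m, angles in rad, forces in N, time in s.
With the tool pointing down it reaches from about 0.425 to 0.925 m from the base axis. Payload 6.8 kg.
Tool frame: the origin (TCP) lies on the centre line of the jaws, within the pads' length; the fingertips stand 19 mm ahead of it and the grasp point (between the pads) is the TCP; z points along the fingers, y is the line along which they close (so a half turn about z gives the same grasp; the last joint's range is limited). The gripper opens to 85 mm and grips with 20 to 120 N. Pads are 22 mm wide; open, the fingers measure 114 mm over their backs; the gripper's body (76 mm by 85 mm) begins 54 mm behind the grasp point. The pads swing forward as they close: fully open they stand 13 mm farther back than shut.
Start: joints at [-1.213, 0.477, 0.022, 1.555, -0.011, 1.109, -0.083], TCP at [0.303, 0.603, 0.25] pointing down, gripper open.
Joint ranges: [-2.96, 2.96], [-0.34, 2.1], [-1.41, 1.46], [0.24, 2.44], [-1.37, 4.51], [0.17, 1.92], [-2.96, 2.96]. Speed limits (rad/s): [2.39, 2.39, 3.14, 3.14, 3.14, 3.14, 3.14].

### API

Orientations are given as a rotation vector (axis times angle).
In Python, from bench import r gives the robot as it stands. The module is installed in compiled form; this text tells all that it offers.
- The arm moves only by the tool arm_command, never from a script. Its argument "rows" is a list of rows, each an object of numbers: "fingers": the opening, from -1 (shut) to 1 (fully open); "x", "y", "z": the shift along the tool's x, y, z in m; "ax", "ay", "az": the turn, a rotation vector about the tool's x, y, z in degrees. In form: [{"fingers": .., "x": .., "y": .., "z": .., "ax": .., "ay": .., "az": ..}, ...]. A call has 1 to 10 rows; each row shifts and turns the commanded pose from where the row before left it, along the tool's axes as they then stand; what a row does not reach is not made up. A row lasts 1/12 s, in which the tool goes at most 41.7 mm and 7.16 degrees, less where a joint would pass 70% of its speed; a pose out of reach is approached as far as the arm can. A call is refused whole if a number of a shift passes 0.0417 or a number of a turn 7.16, either way. A call with a gripper value outside its range is refused whole. The fingers move at their own pace and stop on an object; "grip_force" is the grip in N (left out, the last holds). Time passes only in rows, so rows that do not move let the fingers close. It gives the time, the measured TCP pose, the force, the opening and the grip force at its end, in the units of the state.
- r.get_obs(): the state, without advancing time (a new reading comes with each control period).
- r.grab_frame(name): name is "scene" or "side" or "wrist"; returns a dict with "frame" (420x560x3 uint8, red, green, blue), "depth" (420x560 float32, m along the optical axis (not along the pixel's ray), 0 where there is no reading), "K" (3x3 intrinsics, pixels), "distortion" ([k1, k2, p1, p2, k3] as OpenCV has them; the pictures are not rectified), "world_from_camera" (4x4, takes a point from camera to world coordinates). Camera axes: x right, y down, z forward; pixel columns grow to the right and rows downward; lengths in m; the calibration is good to about 2 mm. A picture is of the moment at which its call begins.
- r.hand_in(): hands the job in; it is judged then, once.
The state is a dict: "clock": time; "joints": joint angles; "qvel": joint speeds; "tau": joint torques, N m; "tcp_pos": TCP position; "orientation": TCP orientation; "contact_force": force on the tool from outside, world axes, zero at the start; "moment": the same for the moment, N m; "grip_width": finger opening in m; "gripper_force": force on a finger pad.
Only numpy, scipy, OpenCV 4.12 (cv2) and the standard library are available. Lean on these libraries where they do the work, as an engineer would, in place of code of your own. Each camera call takes 0.05 s, during which the arm holds its last target. There are 200 camera calls.

### The job

The router's base plate stands on its feet on the low floor of the wooden service board. Take the spatula by its upright grip, slide its blade under the plate, and flip the plate over the step so that it comes to lie flat, feet up, on the raised cork deck; then put the spatula back lying flat on its rubber mat and let go. Work gently: never touch the plate with the gripper or arm, let the springy blade only rest lightly on the board and push the plate softly, and leave the other things where they are.

Things in the scene. Friction and masses are not known exactly. Their poses are not given: they have to be found in the camera images.
- step (a point): Foot of the step of the service board, mid-width: on the top face of the low floor, at the step's upright face. Axes of the board: x from the low floor towards the raised cork deck (roughly away from the robot), z up. The low floor (6 mm above the table) runs 165 mm to -x; the deck begins at the step, is 125 mm deep in +x and 16 mm higher than the low floor.
- plate_mid (a point): Middle of the router's base plate: white slab 90 (x) x 110 (y) x 5 mm on four rubber feet. The point is 7.5 mm above the floor the feet stand on; z points away from the feet (up at the start, down when flipped). At the start its far (+x) edge is about 8 to 30 mm short of the step, turned up to 6 degrees to the board.
- grip (a point): Middle of the spatula's upright grip: black block 22 (x) x 30 (y) x 50 mm high on a steel foot plate 52 x 50 x 3 mm; the point is 28 mm above the spatula's underside. x points along the blade, whose tip is 100 mm ahead. Gripped by its 22 mm sides (fingers closing along x) it does not pivot between the fingers; by the 30 mm sides it can. About 140 g, balanced 20 mm ahead of the grip.
- mat: Thin black rubber mat for the spatula, 190 (x) x 110 (y) x 3 mm, fixed to the table to the left or right of the board; origin at the centre of its underside. At the start the spatula lies on it, its grip 30 mm from the mat's centre towards -x and pointing along +x within a few mm and degrees.
- pad: Note pad 190 x 130 x 8 mm, fixed, on the other side of the board; origin at the centre of its underside.
- mouse: Round black computer mouse, 62 mm across, 33 mm high; origin at the centre of its underside. Leave alone.
- driver: Screwdriver 130 mm long lying on the table. Leave alone.
- screwpot: Small green glass bowl, 64 mm across, 30 mm tall; origin at the centre of its underside. Leave alone.
- adapter: Black power adapter 75 x 48 x 32 mm; origin at the centre of its underside. Leave alone.
- phone: Phone 148 x 72 x 9 mm lying flat; origin at the centre of its underside. Leave alone.
- plate: The base plate, about 120 g; origin at the level of the feet's ends, 7.5 mm below point plate_mid (slab level, feet down). Feet 12 mm across, 5 mm long, centred at x = +-31, y = +-46 mm: under the slab is a gap 5 mm high and 80 mm wide between the feet.
- spatula: The spatula; origin at its underside, 28 mm below point grip, same axes. Blade 44 mm wide, 2 mm thick, its underside 0.5 mm above the foot plate's when straight; a rib 8 mm high across it, front face 45 mm behind the tip, stops the plate's edge. Springy (5 N per mm at the tip); bent up 74 mm behind the tip by an unknown 0 to 12 degrees, tip 0 to 15 mm too high: feel for the floor with it.
- board: The fixed wooden service board, 170 mm wide (y), its low floor open at the three sides away from the step; place and yaw vary. Origin on the table, 6 mm below point step, same axes.
Not all that is in view belongs to the job. Of the things like the plate, leave any that is turquoise; of the rest the smaller one is meant.

How it is judged:
On the way, in this order (a step that is already met when the one before it is completed fails the run):
1. the spatula, held in the gripper, levers the plate up steeply (more than 40 degrees) (angle between plate's own z axis and vertical between 0.7 and 1.9 rad and contact force between spatula and plate above 0.05 N and contact force between the fingers and spatula above 1 N), for 0.02 s.
2. the plate lies feet up on the raised deck (angle between plate's own z axis and vertical above 3.05 rad and z of plate_mid in the frame of board below 0.03 m and linear speed of plate below 0.05 m/s), for 0.1 s.
At the end, for the whole second after the job is handed in: The plate lies flat (within 5 degrees) feet up and at rest on the raised cork deck, its middle over the deck (overhanging the step is fine); the spatula lies flat (within 5 degrees) and at rest on its rubber mat with the grip's centre over the mat, released (angle between plate's own z axis and vertical above 3.05 rad and x of plate_mid in the frame of board between 0.005 and 0.12 m and y of plate_mid in the frame of board between -0.08 and 0.08 m and z of plate_mid in the frame of board between 0.02 and 0.03 m and linear speed of each of plate, spatula below 0.02 m/s and angle between spatula's own z axis and vertical below 0.08 rad and x of spatula in the frame of mat between -0.095 and 0.095 m and y of spatula in the frame of mat between -0.055 and 0.055 m and height (world z) of spatula below 0.008 m); the robot touches nothing.
It fails at once if the gripper or arm touches the plate (contact force between any of the fingers, the arm and plate above 0.5 N).
It fails at once if the spatula is pressed on the board with more than 10 N (contact force between spatula and board above 10 N).
It fails at once if the spatula is pressed on the plate with more than 15 N (contact force between spatula and plate above 15 N).
It fails at once if the plate is thrown up (its middle more than 180 mm above the table) or falls off the board (height (world z) of plate_mid above 0.18 m or height (world z) of plate_mid below 0.011 m).
It fails at once if a bystander is moved by more than 20 mm (distance of any of mouse, driver, screwpot, adapter, phone from where it was at the start of the episode above 0.02 m).
It also fails if it takes over 62 s, if anything falls off the work surface, if the arm or the gripper's body presses on something with over 40 N, if the wrist force passes 120 N, or if a joint passes its speed limit or range.

## Working session

There is one attempt and no reset: what is moved stays moved. The work goes in short steps, Python scripts to look and compute and a tool call to move; the robot and the scene stay as the last step left them, time stands still between calls to the robot, and variables do not carry over. Pictures are saved under pics/ and viewed, at most 12 in all, crops included, and the job is handed in when it is done.

Besides the shell and the picture viewer there is one more tool, called after "Emit:" by a JSON object that holds its "api" and its "payload", one argument or row to a line. arm_command: Moves the arm, as the interface text tells. Its arguments: {"type":"object","properties":{"rows":{"type":"array"},"grip_force":{"type":"number"}},"required":["rows"]}

```bash
mkdir -p pics; cat > h.py <<'E'
import numpy as np, cv2
from bench import r
from scipy.spatial.transform import Rotation as R
def grab(n):
    f=r.grab_frame(n); np.savez('%s.npz'%n,**f); return f
def load(n): return np.load('%s.npz'%n)
def cloud(f):
    h,w=f['depth'].shape
    v,u=np.mgrid[0:h,0:w].astype(np.float32)
    p=cv2.undistortPoints(np.stack([u.ravel(),v.ravel()],1)[:,None],f['K'],f['distortion'])[:,0]
    d=f['depth'].ravel(); P=np.c_[p*d[:,None],d]
    T=f['world_from_camera']; return (P@T[:3,:3].T+T[:3,3]).reshape(h,w,3)
E
python3 - <<'E'
from h import *
for n in('scene','side'):
    f=grab(n); cv2.imwrite('pics/%s0.png'%n,f['frame'][:,:,::-1]); print(f['world_from_camera'].round(3).tolist())
o=r.get_obs()
print({k:np.round(v,4).tolist() for k,v in o.items()})
print(R.from_rotvec(o['orientation']).as_matrix().round(3))
E
```

```text
[[0.009, 0.724, -0.69, 1.36], [1.0, -0.016, -0.003, -0.018], [-0.013, -0.69, -0.724, 0.967], [0.0, 0.0, 0.0, 1.0]]
[[0.9, -0.227, 0.371, 0.127], [-0.435, -0.49, 0.755, -0.726], [0.01, -0.842, -0.54, 0.579], [0.0, 0.0, 0.0, 1.0]]
{'clock': 0.1, 'joints': [-1.2131, 0.4777, 0.0223, 1.5563, -0.0115, 1.1093, -0.0831], 'qvel': [-0.0004, -0.0008, 0.0017, -0.0048, 0.0, -0.0008, -0.001], 'tau': [0.0032, -59.7762, 1.6132, -28.1957, 0.0128, 0.005, 0.0], 'tcp_pos': [0.303, 0.6027, 0.2494], 'orientation': [-0.725, -3.0565, 0.0025], 'contact_force': [-0.2504, -0.2175, 0.1068], 'moment': [0.0107, 0.0049, -0.0047], 'gripper_force': 0.0, 'grip_width': 0.0856}
[[-0.893  0.449 -0.001]
 [ 0.449  0.893 -0.001]
 [-0.    -0.002 -1.   ]]
```

View pics/scene0.png

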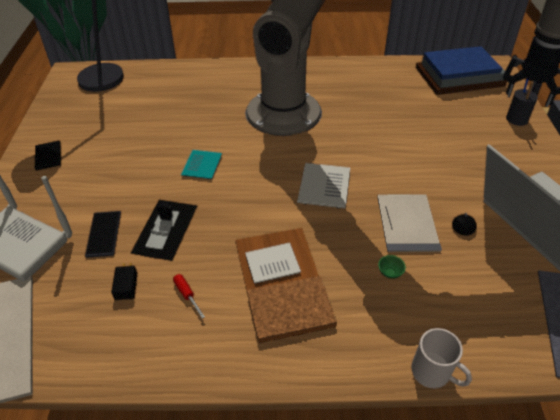

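View pics/side0.png

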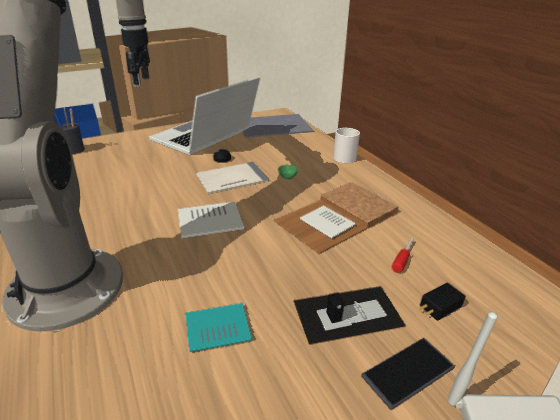

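The scene view shows three plate-like things: white (273,263) on the board, a larger grey one (325,185) and a turquoise one (202,165). I choose the white one at (273,263), which is the smaller of the two that aren't turquoise. The spatula is on the mat at (165,225), with its grip near (168,212).

```bash
python3 - <<'E'
from h import *
f=load('scene'); P=cloud(f); I=f['frame']
print(f['depth'].min(),P[:,:,2][330:400,200:230].mean())
x=I[190:350,120:345]; cv2.imwrite('pics/crop0.png',cv2.resize(x[:,:,::-1],None,fx=3.5,fy=3.5,interpolation=cv2.INTER_CUBIC))
hsv=cv2.cvtColor(I,cv2.COLOR_RGB2HSV)
def rect(mask,roi,name,zr):
    m=np.zeros(mask.shape,np.uint8); u0,v0,u1,v1=roi
    m[v0:v1,u0:u1]=mask[v0:v1,u0:u1]
    m&=((P[:,:,2]>zr[0])&(P[:,:,2]<zr[1])).astype(np.uint8)
    n,l,s,c=cv2.connectedComponentsWithStats(m)
    k=1+s[1:,4].argmax(); q=P[l==k]
    rr=cv2.minAreaRect((q[:,:2]*1000).astype(np.float32))
    print(name,s[k,4],'c',np.round(rr[0],1),'size',np.round(rr[1],1),'ang',round(rr[2],2),'z med',np.median(q[:,2]).round(4)); return q
S,V=hsv[:,:,1],hsv[:,:,2]
rect(((S<70)&(V>130)).astype(np.uint8),(235,230,320,300),'plate',(-.01,.05))
rect(((V<60)).astype(np.uint8),(125,190,205,265),'mat',(-.01,.015))
rect(((V<60)).astype(np.uint8),(125,190,205,265),'gripblk',(.02,.08))
rect(((S<70)&(V>90)).astype(np.uint8),(125,190,205,265),'blade',(-.01,.03))
one=np.ones(S.shape,np.uint8)
rect(one,(225,225,345,350),'deck',(.016,.03))
rect(one,(225,225,345,350),'floor',(.0035,.05))
rect(one,(225,225,345,350),'board z>3',(.0035,.011))
E
```

```text
0.0 0.0026460522042271663
plate 1430 c [610.  -34.7] size [103.6 113.2] ang 15.62 z med 0.0148
mat 1478 c [ 493.7 -306.1] size [109.9 191.6] ang 77.18 z med 0.0023
gripblk 200 c [ 461.8 -304.1] size [31.2 26.9] ang 73.5 z med 0.0464
blade 234 c [ 538.  -320.4] size [44.1 43.4] ang 77.27 z med 0.0055
deck 3968 c [739.5   4.2] size [130.5 171. ] ang 12.44 z med 0.0218
floor 7304 c [659.6 -11.4] size [294.2 176.7] ang 11.71 z med 0.0193
board z>3 1657 c [592.5 -27.3] size [157.4 171.6] ang 12.38 z med 0.0056
```

View pics/crop0.png

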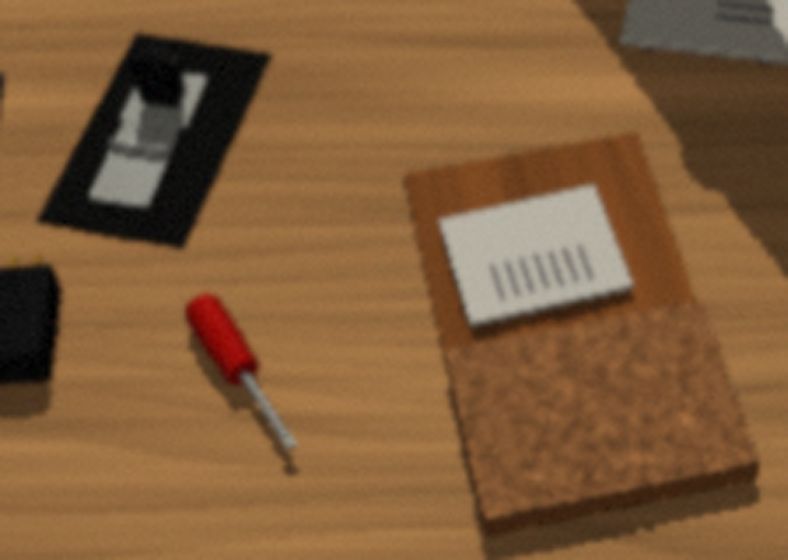

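The crop confirms the white slab with printed lines, lying on the low floor with its far edge short of the cork. The board yaw is about 12.4° and the mat's about -12.8°. First I work out plate and blade details, then move.

```bash
python3 - <<'E'
from h import *
f=load('scene'); P=cloud(f); I=f['frame']; hsv=cv2.cvtColor(I,cv2.COLOR_RGB2HSV); S,V=hsv[:,:,1],hsv[:,:,2]
def ray(uv,z):
    p=cv2.undistortPoints(np.float32(uv)[:,None],f['K'],f['distortion'])[:,0]
    T=f['world_from_camera']; d=np.c_[p,np.ones(len(p))]@T[:3,:3].T; o=T[:3,3]
    return o+d*((z-o[2])/d[:,2])[:,None]
m=((S<70)&(V>130)).astype(np.uint8); M=np.zeros_like(m); M[230:300,235:320]=m[230:300,235:320]
M=cv2.morphologyEx(M,cv2.MORPH_CLOSE,np.ones((7,7)))
c=max(cv2.findContours(M,cv2.RETR_EXTERNAL,cv2.CHAIN_APPROX_NONE)[0],key=cv2.contourArea)[:,0]
q=ray(c,.016)[:,:2]; rr=cv2.minAreaRect((q*1000).astype(np.float32)); print('plate',rr)
yb=np.radians(12.4); X=np.array([np.cos(yb),np.sin(yb)]); Y=np.array([-X[1],X[0]]); st=np.array([.6785,-.0085])
d=np.array(rr[0])/1000-st; print('plate in board',d@X,d@Y)
# board check: extents in board frame of z ranges
A=P[225:350,225:345].reshape(-1,3); bx=(A[:,:2]-st)@X; by=(A[:,:2]-st)@Y
k=(A[:,2]>.018)&(A[:,2]<.026); print('deck',np.percentile(bx[k],[1,99]),np.percentile(by[k],[1,99]),np.median(A[k,2]))
k=(A[:,2]>.004)&(A[:,2]<.009)&(bx<-.01)&(bx>-.18); print('floor',np.percentile(bx[k],[1,99]),np.percentile(by[k],[1,99]),np.median(A[k,2]))
# spatula side profile
ys=np.radians(-12.5); X=np.array([np.cos(ys),np.sin(ys)]); Y=np.array([-X[1],X[0]]); g=np.array([.4625,-.3035])
A=P[190:270,120:210].reshape(-1,3); L=(S<90)[190:270,120:210].ravel()&(V>80)[190:270,120:210].ravel()
sx=(A[:,:2]-g)@X; sy=(A[:,:2]-g)@Y
for a in range(-40,115,8):
    k=(sx>a/1e3)&(sx<(a+8)/1e3)&(abs(sy)<.018); kk=(sx>a/1e3)&(sx<(a+8)/1e3)&L&(abs(sy)<.04)
    k2=(sx>a/1e3)&(sx<(a+8)/1e3)&(abs(sy)>.03)&(abs(sy)<.045)
    print(a,k.sum(),np.median(A[k,2]).round(4),'mat',np.median(A[k2,2]).round(4),'light y',np.percentile(sy[kk],[3,97]).round(4) if kk.sum()>3 else '')
k=(A[:,2]>.035)&(A[:,2]<.09)&(abs(sx)<.03)&(abs(sy)<.04);print('grip',sx[k].min(),sx[k].max(),sy[k].min(),sy[k].max(),A[k,2].max())
E
```

```text
plate ((615.8292846679688, -34.564903259277344), (90.43258666992188, 109.90885162353516), 15.157362937927246)
plate in board -0.06680580585712582 -0.011999251890180461
deck [-0.03839352  0.12608645] [-0.08436089  0.08272912] 0.021800573333878692
floor [-0.1612626 -0.0117643] [-0.08540006  0.09853562] 0.005735897851646965
-40 18 0.0011 mat 0.0017 light y 
-32 9 0.0039 mat 0.0012 light y [0.0058 0.0193]
-24 7 0.0046 mat 0.0012 light y [0.009  0.0214]
-16 25 0.0502 mat 0.0015 light y [0.0105 0.0225]
-8 56 0.0516 mat 0.0012 light y [-0.0285  0.0205]
0 96 0.0383 mat 0.0013 light y [-0.0285  0.0221]
8 127 0.0251 mat 0.0013 light y [-0.0275  0.0219]
16 36 0.0046 mat 0.0008 light y [-0.027   0.0207]
24 30 0.0035 mat 0.0016 light y [-0.0245 -0.0107]
32 32 0.0053 mat 0.002 light y [-0.0223 -0.0015]
40 11 0.007 mat 0.0024 light y [-0.0219  0.0175]
48 54 0.0081 mat 0.0032 light y [-0.0189  0.017 ]
56 36 0.0056 mat 0.0037 light y [-0.0221  0.0174]
64 36 0.0052 mat 0.0028 light y [-0.0212  0.02  ]
72 32 0.0056 mat 0.0034 light y [-0.0209  0.0208]
80 37 0.0053 mat 0.0029 light y [-0.0199  0.0194]
88 45 0.0053 mat 0.0032 light y [-0.0212  0.0199]
96 40 0.0031 mat 0.0032 light y [-0.0172  0.0159]
104 41 0.0032 mat 0.0024 light y 
112 36 0.0029 mat 0.0018 light y 
grip -0.015006239893508256 0.012622519337525695 -0.016750999623436468 0.014466976657509019 0.059044728269407876
```

Emit:
{"api": "arm_command", "payload": {
  "rows": [
    {"az":6.9},
    {"az":6.9},
    {"az":6.9},
    {"az":6.9},
    {"az":6.9},
    {"az":6.9},
    {"az":6.9},
    {"az":6.9},
    {"az":6.9},
    {"az":6.9}
  ]
}}

```text
validation failed for argument at $.ro...
```

Emit:
{"api": "arm_command", "payload": {
  "rows": [
    {"fingers":1,"x":0,"y":0,"z":0,"ax":0,"ay":0,"az":6.9},
    {"fingers":1,"x":0,"y":0,"z":0,"ax":0,"ay":0,"az":6.9},
    {"fingers":1,"x":0,"y":0,"z":0,"ax":0,"ay":0,"az":6.9},
    {"fingers":1,"x":0,"y":0,"z":0,"ax":0,"ay":0,"az":6.9},
    {"fingers":1,"x":0,"y":0,"z":0,"ax":0,"ay":0,"az":6.9},
    {"fingers":1,"x":0,"y":0,"z":0,"ax":0,"ay":0,"az":6.9},
    {"fingers":1,"x":0,"y":0,"z":0,"ax":0,"ay":0,"az":6.9},
    {"fingers":1,"x":0,"y":0,"z":0,"ax":0,"ay":0,"az":6.9},
    {"fingers":1,"x":0,"y":0,"z":0,"ax":0,"ay":0,"az":6.9},
    {"fingers":1,"x":0,"y":0,"z":0,"ax":0,"ay":0,"az":6.9}
  ]
}}

```text
clock: 0.93
tcp_pos: [0.3029, 0.6028, 0.2497]
orientation: [2.335, 2.101, -0.001]
contact_force: [0.3, 1.0, 0.6]
grip_width: 0.0855
gripper_force: 0.0
```

Emit:
{"api": "arm_command", "payload": {
  "rows": [
    {"fingers":1,"x":-0.022,"y":0.035,"z":0,"ax":0,"ay":0,"az":6.7},
    {"fingers":1,"x":-0.022,"y":0.035,"z":0,"ax":0,"ay":0,"az":0},
    {"fingers":1,"x":-0.022,"y":0.035,"z":0,"ax":0,"ay":0,"az":0},
    {"fingers":1,"x":-0.022,"y":0.035,"z":0,"ax":0,"ay":0,"az":0},
    {"fingers":1,"x":-0.022,"y":0.035,"z":0,"ax":0,"ay":0,"az":0},
    {"fingers":1,"x":-0.022,"y":0.035,"z":0,"ax":0,"ay":0,"az":0},
    {"fingers":1,"x":-0.022,"y":0.035,"z":0,"ax":0,"ay":0,"az":0},
    {"fingers":1,"x":-0.022,"y":0.035,"z":0,"ax":0,"ay":0,"az":0},
    {"fingers":1,"x":-0.022,"y":0.035,"z":0,"ax":0,"ay":0,"az":0},
    {"fingers":1,"x":-0.022,"y":0.035,"z":0,"ax":0,"ay":0,"az":0}
  ]
}}

```text
clock: 1.77
tcp_pos: [0.6019, 0.3152, 0.2499]
orientation: [-2.448, -1.969, 0.001]
contact_force: [0.3, -0.0, -0.4]
grip_width: 0.0855
gripper_force: 0.0
```

Emit:
{"api": "arm_command", "payload": {
  "rows": [
    {"fingers":1,"x":-0.041,"y":0,"z":0,"ax":0,"ay":0,"az":0},
    {"fingers":1,"x":-0.041,"y":0,"z":0,"ax":0,"ay":0,"az":0},
    {"fingers":1,"x":-0.041,"y":0,"z":0,"ax":0,"ay":0,"az":0},
    {"fingers":1,"x":-0.041,"y":0,"z":0,"ax":0,"ay":0,"az":0},
    {"fingers":1,"x":-0.041,"y":0,"z":0,"ax":0,"ay":0,"az":0},
    {"fingers":1,"x":-0.041,"y":0,"z":0,"ax":0,"ay":0,"az":0},
    {"fingers":1,"x":-0.041,"y":0,"z":0,"ax":0,"ay":0,"az":0},
    {"fingers":1,"x":-0.041,"y":0,"z":0,"ax":0,"ay":0,"az":0},
    {"fingers":1,"x":-0.041,"y":0,"z":0,"ax":0,"ay":0,"az":0},
    {"fingers":1,"x":-0.041,"y":0,"z":0,"ax":0,"ay":0,"az":0}
  ]
}}

```text
clock: 2.6
tcp_pos: [0.512, -0.0854, 0.2502]
orientation: [-2.448, -1.969, -0.0]
contact_force: [1.1, -0.2, 0.4]
grip_width: 0.0853
gripper_force: 0.0
```

Emit:
{"api": "arm_command", "payload": {
  "rows": [
    {"fingers":1,"x":-0.041,"y":0,"z":0,"ax":0,"ay":0,"az":0},
    {"fingers":1,"x":-0.041,"y":0,"z":0,"ax":0,"ay":0,"az":0},
    {"fingers":1,"x":-0.035,"y":0,"z":0.02,"ax":0,"ay":0,"az":0},
    {"fingers":1,"x":-0.035,"y":0,"z":0.02,"ax":0,"ay":0,"az":0},
    {"fingers":1,"x":-0.03,"y":0,"z":0.025,"ax":0,"ay":0,"az":0},
    {"fingers":1,"x":-0.02,"y":0,"z":0.03,"ax":0,"ay":0,"az":0},
    {"fingers":1,"x":0,"y":0,"z":0,"ax":0,"ay":0,"az":0}
  ]
}}

```text
clock: 3.18
tcp_pos: [0.4647, -0.2843, 0.1506]
orientation: [-2.451, -1.957, 0.01]
contact_force: [-0.6, -0.3, -0.2]
grip_width: 0.0856
gripper_force: 0.0
```

```bash
cat >> h.py <<'E'
def rows(P):
    o=r.get_obs(); M=R.from_rotvec(o['orientation']).as_matrix()
    return M.T@(np.array(P)-o['tcp_pos'])
E
python3 - <<'E'
from h import *
f=grab('wrist'); cv2.imwrite('pics/w1.png',f['frame'][:,:,::-1]); P=cloud(f); I=f['frame']
o=r.get_obs(); M=R.from_rotvec(o['orientation']).as_matrix(); print(o['tcp_pos'],np.degrees(np.arctan2(M[1,1],M[0,1])),M[:,2],np.round(o['joints'],3),'cam',f['world_from_camera'][:3,2:].round(3).tolist())
near=(abs(P[:,:,0]-.4625)<.04)&(abs(P[:,:,1]+.3035)<.04)
k=near&(P[:,:,2]>.05)&(P[:,:,2]<.065); q=P[k]
if k.sum()>20:
    print('griptop',k.sum(),cv2.minAreaRect((q[:,:2]*1000).astype(np.float32)),np.median(q[:,2]))
hsv=cv2.cvtColor(I,cv2.COLOR_RGB2HSV)
k=((hsv[:,:,1]<70)&(hsv[:,:,2]>80)&(P[:,:,2]<.02)&(P[:,:,2]>.002)&(P[:,:,0]>.5)&(P[:,:,0]<.59)&(abs(P[:,:,1]+.32)<.06)&(f['depth']>0))
q=P[k]; print('blade',k.sum(),cv2.minAreaRect((q[:,:2]*1000).astype(np.float32)),np.percentile(q[:,2],[5,50,95]))
E
```

```text
[ 0.46648707 -0.28246296  0.15253098] -12.665483196719993 [-6.16648273e-03  9.48292765e-04 -9.99980537e-01] [-0.01   0.432  0.56   1.982 -0.308  0.816  0.502] cam [[-0.067, 0.482], [-0.264, -0.216], [-0.962, 0.275]]
griptop 1476 ((460.82012939453125, -306.6617126464844), (31.701507568359375, 21.657106399536133), 77.91381072998047) 0.05682506678018648
blade 4225 ((527.8412475585938, -321.2369384765625), (47.726200103759766, 64.935546875), 79.31488037109375) [0.00549857 0.00665651 0.01335702]
```

View pics/w1.png

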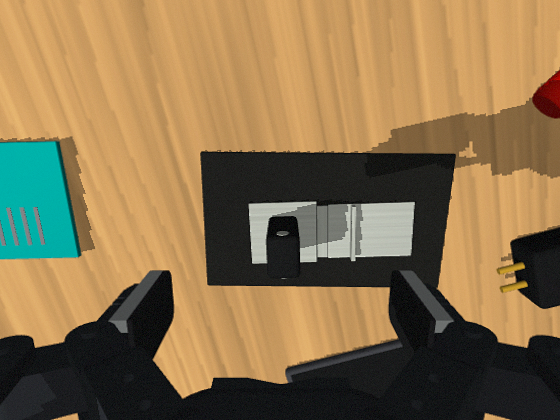

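Wrist view: grip top at (284,230), rib at (352,232), blade tip at (413,230). The grip top measures 31.7 x 21.7 mm at z 0.057, which matches the given sizes. Descending.

Emit:
{"api": "arm_command", "payload": {
  "rows": [
    {"fingers":1,"x":-0.0125,"y":0,"z":0.015,"ax":0,"ay":0,"az":0},
    {"fingers":1,"x":-0.0123,"y":0,"z":0.015,"ax":0,"ay":0,"az":0},
    {"fingers":1,"x":0,"y":0,"z":0.02,"ax":0,"ay":0,"az":0},
    {"fingers":1,"x":0,"y":0,"z":0,"ax":0,"ay":0,"az":0},
    {"fingers":1,"x":0,"y":0,"z":0,"ax":0,"ay":0,"az":0}
  ]
}}

```text
clock: 3.65
tcp_pos: [0.4647, -0.304, 0.1055]
orientation: [-2.446, -1.969, -0.0]
contact_force: [-0.1, -0.5, 1.2]
grip_width: 0.0854
gripper_force: 0.0
```

```bash
cat >> h.py <<'E'
def st():
    o=r.get_obs(); M=R.from_rotvec(o['orientation']).as_matrix()
    print('t',o['clock'].__round__(2) if not hasattr(o['clock'],'shape') else o['clock'],'tcp',np.round(o['tcp_pos'],4),'yaw',np.degrees(np.arctan2(M[1,1],M[0,1])).round(2),'zt',M[:,2].round(4),'J',np.round(o['joints'],3),'F',np.round(o['contact_force'],2),'M',np.round(o['moment'],2),'w',round(float(o['grip_width']),4))
    return o,M
E
python3 -c "
from h import *
st(); print(rows([.461,-.3065,.033]))"
```

```text
t 3.65 tcp [ 0.4647 -0.304   0.1055] yaw -12.32 zt [-8.0e-04  1.2e-03 -1.0e+00] J [ 0.073  0.515  0.512  1.99  -0.371  0.73   0.596] F [-0.12 -0.51  1.2 ] M [-0.01 -0.01 -0.  ] w 0.0854
[-0.00333605 -0.00302726  0.072452  ]
```

Emit:
{"api": "arm_command", "payload": {
  "rows": [
    {"fingers":1,"x":-0.0033,"y":-0.003,"z":0.02,"ax":0,"ay":0,"az":0},
    {"fingers":1,"x":0,"y":0,"z":0.02,"ax":0,"ay":0,"az":0},
    {"fingers":1,"x":0,"y":0,"z":0.02,"ax":0,"ay":0,"az":0},
    {"fingers":1,"x":0,"y":0,"z":0.0125,"ax":0,"ay":0,"az":0},
    {"fingers":1,"x":0,"y":0,"z":0,"ax":0,"ay":0,"az":0},
    {"fingers":1,"x":0,"y":0,"z":0,"ax":0,"ay":0,"az":0}
  ]
}}

```text
clock: 4.15
tcp_pos: [0.4614, -0.3075, 0.0335]
orientation: [2.447, 1.97, 0.001]
contact_force: [-0.0, -0.2, 0.6]
grip_width: 0.0854
gripper_force: 0.0
```

Emit:
{"api": "arm_command", "payload": {
  "rows": [
    {"fingers":-1,"x":0,"y":0,"z":0,"ax":0,"ay":0,"az":0},
    {"fingers":-1,"x":0,"y":0,"z":0,"ax":0,"ay":0,"az":0},
    {"fingers":-1,"x":0,"y":0,"z":0,"ax":0,"ay":0,"az":0},
    {"fingers":-1,"x":0,"y":0,"z":0,"ax":0,"ay":0,"az":0},
    {"fingers":-1,"x":0,"y":0,"z":0,"ax":0,"ay":0,"az":0},
    {"fingers":-1,"x":0,"y":0,"z":0,"ax":0,"ay":0,"az":0},
    {"fingers":-1,"x":0,"y":0,"z":0,"ax":0,"ay":0,"az":0}
  ],
  "grip_force": 60
}}

```text
clock: 4.73
tcp_pos: [0.4611, -0.3079, 0.0333]
orientation: [2.448, 1.968, 0.001]
contact_force: [-1.5, 0.9, 5.5]
grip_width: 0.0213
gripper_force: 59.3
```

```bash
python3 -c "
from h import *
st()"
```

```text
t 4.73 tcp [ 0.4611 -0.3079  0.0333] yaw -12.39 zt [ 7.e-04 -1.e-04 -1.e+00] J [ 0.148  0.626  0.429  2.017 -0.454  0.59   0.672] F [-1.54  0.95  5.54] M [0.18 0.17 0.05] w 0.0213
```

Emit:
{"api": "arm_command", "payload": {
  "rows": [
    {"fingers":-1,"x":0,"y":0,"z":-0.01,"ax":0,"ay":0,"az":0},
    {"fingers":-1,"x":0,"y":0,"z":-0.02,"ax":0,"ay":0,"az":0},
    {"fingers":-1,"x":0,"y":0,"z":-0.03,"ax":0,"ay":0,"az":0},
    {"fingers":-1,"x":0,"y":0,"z":-0.02,"ax":0,"ay":0,"az":0},
    {"fingers":-1,"x":0,"y":0,"z":0,"ax":0,"ay":0,"az":-6.2},
    {"fingers":-1,"x":0,"y":0,"z":0,"ax":0,"ay":0,"az":-6.2},
    {"fingers":-1,"x":0,"y":0,"z":0,"ax":0,"ay":0,"az":-6.2},
    {"fingers":-1,"x":0,"y":0,"z":0,"ax":0,"ay":0,"az":-6.2},
    {"fingers":-1,"x":0,"y":0,"z":0,"ax":0,"ay":0,"az":0},
    {"fingers":-1,"x":0,"y":0,"z":0,"ax":0,"ay":0,"az":0}
  ]
}}

```text
clock: 5.57
tcp_pos: [0.4604, -0.3078, 0.113]
orientation: [-1.973, -2.445, -0.0]
contact_force: [-0.1, 0.3, -2.3]
grip_width: 0.0214
gripper_force: 58.5
```

```bash
python3 -c "
from h import *
st(); print(rows([.4547,-.070,.07]))
f=load('scene');P=cloud(f);A=P[160:210,295:355].reshape(-1,3);k=A[:,2]>.006;print('grey',A[k].min(0),A[k].max(0))"
```

```text
t 5.57 tcp [ 0.4604 -0.3078  0.113 ] yaw 12.21 zt [ 0.e+00  3.e-04 -1.e+00] J [ 0.157  0.481  0.41   1.985 -0.28   0.73   0.949] F [-0.14  0.33 -2.33] M [-0.03  0.01  0.  ] w 0.0214
[0.23367504 0.04466789 0.04311372]
grey [ 0.26292439 -0.0180521   0.00601342] [1.36023357 0.1800212  0.96723474]
```

Emit:
{"api": "arm_command", "payload": {
  "rows": [
    {"fingers":-1,"x":0.033,"y":0.0064,"z":0,"ax":0,"ay":0,"az":0},
    {"fingers":-1,"x":0.033,"y":0.0064,"z":0,"ax":0,"ay":0,"az":0},
    {"fingers":-1,"x":0.033,"y":0.0064,"z":0,"ax":0,"ay":0,"az":0},
    {"fingers":-1,"x":0.033,"y":0.0064,"z":0,"ax":0,"ay":0,"az":0},
    {"fingers":-1,"x":0.033,"y":0.0064,"z":0,"ax":0,"ay":0,"az":0},
    {"fingers":-1,"x":0.033,"y":0.0064,"z":0.01,"ax":0,"ay":0,"az":0},
    {"fingers":-1,"x":0.033,"y":0.0064,"z":0.01,"ax":0,"ay":0,"az":0},
    {"fingers":-1,"x":0.003,"y":0,"z":0.02,"ax":0,"ay":0,"az":0},
    {"fingers":-1,"x":0,"y":0,"z":0,"ax":0,"ay":0,"az":0},
    {"fingers":-1,"x":0,"y":0,"z":0,"ax":0,"ay":0,"az":0}
  ]
}}

```text
clock: 6.4
tcp_pos: [0.4534, -0.0699, 0.0725]
orientation: [-1.97, -2.446, 0.003]
contact_force: [-0.3, -1.4, -0.6]
grip_width: 0.0214
gripper_force: 58.6
```

```bash
python3 - <<'E'
from h import *
o,M=st()
f=grab('wrist'); P=cloud(f); I=f['frame']
g=grab('side'); x=g['frame'][150:330,200:440]
cv2.imwrite('pics/w2.png',np.hstack([cv2.resize(I,(800*1//2,300)),cv2.resize(x,(400,300),interpolation=cv2.INTER_CUBIC)])[:,:,::-1])
# points in tool frame: blade profile along tool y, height rel TCP
A=(P.reshape(-1,3)-o['tcp_pos'])@M
d=f['depth'].ravel()>0
for a in range(20,120,8):
    k=d&(A[:,1]>a/1e3)&(A[:,1]<(a+8)/1e3)&(abs(A[:,0])<.015)&(abs(A[:,2]-.028)<.025)
    print(a,k.sum(),np.percentile(A[k,2],[10,50,90]).round(4) if k.sum() else '')
hsv=cv2.cvtColor(I,cv2.COLOR_RGB2HSV)
k=(hsv[:,:,1]<70)&(hsv[:,:,2]>80)&(P[:,:,2]>.010)&(P[:,:,2]<.022)&(P[:,:,0]>.54)&(P[:,:,0]<.69)&(abs(P[:,:,1]+.03)<.1)
n,l,s,c=cv2.connectedComponentsWithStats(k.astype(np.uint8)); q=P[l==1+s[1:,4].argmax()]
print('plate',len(q),cv2.minAreaRect((q[:,:2]*1000).astype(np.float32)),np.median(q[:,2]))
E
```

```text
t 6.4 tcp [ 0.4534 -0.0699  0.0725] yaw 12.31 zt [-2.3e-03 -6.0e-04 -1.0e+00] J [-0.282  0.424  0.361  2.218 -0.284  0.544  0.509] F [-0.3  -1.44 -0.6 ] M [-0.03  0.03 -0.  ] w 0.0214
20 608 [0.0073 0.0261 0.0271]
28 836 [0.0259 0.0267 0.0275]
36 1080 [0.0259 0.0266 0.0274]
44 1076 [0.0259 0.0267 0.0274]
52 1075 [0.0184 0.0215 0.0269]
60 1088 [0.0259 0.0267 0.0274]
68 1077 [0.0259 0.0267 0.0274]
76 1079 [0.026  0.0267 0.0274]
84 1100 [0.0259 0.0267 0.0275]
92 1103 [0.0259 0.0267 0.0274]
100 176 [0.0262 0.0268 0.0275]
108 0 
116 0 
plate 10323 ((587.7191162109375, -42.859764099121094), (34.130760192871094, 110.98908233642578), 16.43306541442871) 0.017167616277515563
```

View pics/w2.png

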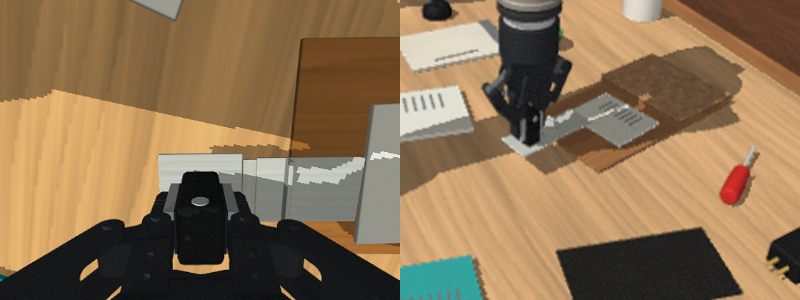

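The wrist half shows the spatula held straight: the blade profile is level to 0.1 mm, so it's unbent, and the plate edge is at (365,170), about 20 mm ahead. In the side view the blade is in line with the plate. Next I pitch the nose down 1.5° and lower it to feel for the floor.

Emit:
{"api": "arm_command", "payload": {
  "rows": [
    {"fingers":-1,"x":0,"y":0,"z":0.01,"ax":1.5,"ay":0,"az":0},
    {"fingers":-1,"x":0,"y":0,"z":0.01,"ax":0,"ay":0,"az":0},
    {"fingers":-1,"x":0,"y":0,"z":0.007,"ax":0,"ay":0,"az":0},
    {"fingers":-1,"x":0,"y":0,"z":0.004,"ax":0,"ay":0,"az":0},
    {"fingers":-1,"x":0,"y":0,"z":0,"ax":0,"ay":0,"az":0},
    {"fingers":-1,"x":0,"y":0,"z":0,"ax":0,"ay":0,"az":0},
    {"fingers":-1,"x":0,"y":0,"z":0,"ax":0,"ay":0,"az":0}
  ]
}}

```text
clock: 7.08
tcp_pos: [0.4537, -0.07, 0.042]
orientation: [-1.959, -2.435, 0.031]
contact_force: [-0.4, 0.8, -1.8]
grip_width: 0.0208
gripper_force: 58.8
```

```bash
cat >> h.py <<'E'
def tip():
    o,M=st(); p=o['tcp_pos']+M@np.array([0,.101,.0298]); h=o['tcp_pos']+M@np.array([0,.027,.0303])
    print('tip',p.round(4),'footfront z',h[2].round(4),'pitch',np.degrees(np.arcsin(-M[2,1])).round(2))
    yb=np.radians(12.4); d=p[:2]-[.6785,-.0085]; print('tip in board',(d@[np.cos(yb),np.sin(yb)]).round(4),(d@[-np.sin(yb),np.cos(yb)]).round(4))
E
python3 -c "
from h import *
tip()"
```

```text
t 7.08 tcp [ 0.4537 -0.07    0.042 ] yaw 12.38 zt [-0.0252 -0.0056 -0.9997] J [-0.257  0.495  0.331  2.212 -0.311  0.503  0.531] F [-0.45  0.77 -1.76] M [0.04 0.01 0.02] w 0.0208
tip [ 0.5516 -0.0485  0.0096] footfront z 0.011 pitch 1.48
tip in board -0.1326 -0.0118
```

Emit:
{"api": "arm_command", "payload": {
  "rows": [
    {"fingers":-1,"x":0,"y":0,"z":0.0015,"ax":0,"ay":0,"az":0},
    {"fingers":-1,"x":0,"y":0,"z":0.001,"ax":0,"ay":0,"az":0},
    {"fingers":-1,"x":0,"y":0,"z":0,"ax":0,"ay":0,"az":0},
    {"fingers":-1,"x":0,"y":0,"z":0,"ax":0,"ay":0,"az":0}
  ]
}}

```text
clock: 7.42
tcp_pos: [0.4536, -0.0697, 0.0393]
orientation: [-1.958, -2.436, 0.032]
contact_force: [-0.7, -0.3, -0.8]
grip_width: 0.0214
gripper_force: 58.8
```

```bash
python3 -c "
from h import *
tip()"
```

```text
t 7.42 tcp [ 0.4536 -0.0697  0.0393] yaw 12.41 zt [-0.0255 -0.0056 -0.9997] J [-0.255  0.5    0.327  2.213 -0.314  0.498  0.533] F [-0.68 -0.32 -0.78] M [ 0.01 -0.07 -0.03] w 0.0214
tip [ 0.5514 -0.0482  0.0069] footfront z 0.0083 pitch 1.5
tip in board -0.1326 -0.0115
```

Emit:
{"api": "arm_command", "payload": {
  "rows": [
    {"fingers":-1,"x":0,"y":0,"z":0.0006,"ax":0,"ay":0,"az":0},
    {"fingers":-1,"x":0,"y":0,"z":0,"ax":0,"ay":0,"az":0},
    {"fingers":-1,"x":0,"y":0,"z":0,"ax":0,"ay":0,"az":0}
  ]
}}

```text
clock: 7.67
tcp_pos: [0.4536, -0.0697, 0.0387]
orientation: [-1.958, -2.436, 0.032]
contact_force: [0.2, -0.3, -2.7]
grip_width: 0.0213
gripper_force: 58.8
```

```bash
python3 -c "
from h import *
tip()"
```

```text
t 7.67 tcp [ 0.4536 -0.0697  0.0387] yaw 12.41 zt [-0.0256 -0.0056 -0.9997] J [-0.254  0.501  0.326  2.213 -0.315  0.496  0.534] F [ 0.22 -0.33 -2.7 ] M [ 0.04 -0.04 -0.01] w 0.0213
tip [ 0.5514 -0.0482  0.0063] footfront z 0.0077 pitch 1.5
tip in board -0.1327 -0.0115
```

Emit:
{"api": "arm_command", "payload": {
  "rows": [
    {"fingers":-1,"x":0,"y":0,"z":0.0004,"ax":0,"ay":0,"az":0},
    {"fingers":-1,"x":0,"y":0,"z":0,"ax":0,"ay":0,"az":0},
    {"fingers":-1,"x":0,"y":0,"z":0,"ax":0,"ay":0,"az":0}
  ]
}}

```text
clock: 7.92
tcp_pos: [0.4536, -0.0698, 0.0383]
orientation: [-1.958, -2.436, 0.032]
contact_force: [-0.1, 0.7, -2.2]
grip_width: 0.0214
gripper_force: 58.9
```

```bash
python3 -c "
from h import *
tip()"
```

```text
t 7.92 tcp [ 0.4536 -0.0698  0.0383] yaw 12.41 zt [-0.0255 -0.0056 -0.9997] J [-0.253  0.502  0.325  2.213 -0.315  0.495  0.534] F [-0.13  0.73 -2.24] M [-0.   -0.04  0.  ] w 0.0214
tip [ 0.5515 -0.0482  0.0059] footfront z 0.0073 pitch 1.5
tip in board -0.1326 -0.0115
```

Emit:
{"api": "arm_command", "payload": {
  "rows": [
    {"fingers":-1,"x":0,"y":0,"z":0.0005,"ax":0,"ay":0,"az":0},
    {"fingers":-1,"x":0,"y":0,"z":0,"ax":0,"ay":0,"az":0},
    {"fingers":-1,"x":0,"y":0,"z":0,"ax":0,"ay":0,"az":0}
  ]
}}

```text
clock: 8.17
tcp_pos: [0.4536, -0.0698, 0.0379]
orientation: [-1.958, -2.436, 0.032]
contact_force: [-1.2, -0.4, 0.6]
grip_width: 0.0215
gripper_force: 59.2
```

```bash
python3 -c "
from h import *
tip()"
```

```text
t 8.17 tcp [ 0.4536 -0.0698  0.0379] yaw 12.41 zt [-0.0255 -0.0056 -0.9997] J [-0.253  0.503  0.325  2.213 -0.316  0.494  0.535] F [-1.19 -0.37  0.57] M [ 0.02 -0.05  0.04] w 0.0215
tip [ 0.5514 -0.0482  0.0054] footfront z 0.0069 pitch 1.49
tip in board -0.1327 -0.0115
```

Emit:
{"api": "arm_command", "payload": {
  "rows": [
    {"fingers":-1,"x":0,"y":0,"z":0.0005,"ax":0,"ay":0,"az":0},
    {"fingers":-1,"x":0,"y":0,"z":0,"ax":0,"ay":0,"az":0},
    {"fingers":-1,"x":0,"y":0,"z":0,"ax":0,"ay":0,"az":0}
  ]
}}

```text
clock: 8.42
tcp_pos: [0.4536, -0.0698, 0.0374]
orientation: [-1.958, -2.436, 0.032]
contact_force: [-1.9, -0.3, 2.6]
grip_width: 0.0214
gripper_force: 59.4
```

```bash
python3 -c "
from h import *
tip()"
```

```text
t 8.42 tcp [ 0.4536 -0.0698  0.0374] yaw 12.4 zt [-0.0254 -0.0056 -0.9997] J [-0.252  0.504  0.324  2.214 -0.316  0.493  0.535] F [-1.88 -0.34  2.64] M [ 0.07 -0.05  0.07] w 0.0214
tip [ 0.5514 -0.0483  0.005 ] footfront z 0.0064 pitch 1.49
tip in board -0.1326 -0.0116
```

The blade touches at tip reading ~0.0057. Backing off 0.7 mm, then sliding in level.

Emit:
{"api": "arm_command", "payload": {
  "rows": [
    {"fingers":-1,"x":0,"y":0,"z":-0.0007,"ax":0,"ay":0,"az":0},
    {"fingers":-1,"x":0,"y":0.005,"z":-0.0001,"ax":0,"ay":0,"az":0},
    {"fingers":-1,"x":0,"y":0.005,"z":-0.0001,"ax":0,"ay":0,"az":0},
    {"fingers":-1,"x":0,"y":0.005,"z":-0.0001,"ax":0,"ay":0,"az":0},
    {"fingers":-1,"x":0,"y":0.005,"z":-0.0002,"ax":0,"ay":0,"az":0},
    {"fingers":-1,"x":0,"y":0.005,"z":-0.0001,"ax":0,"ay":0,"az":0},
    {"fingers":-1,"x":0,"y":0.005,"z":-0.0001,"ax":0,"ay":0,"az":0},
    {"fingers":-1,"x":0,"y":0,"z":0,"ax":0,"ay":0,"az":0}
  ]
}}

```text
clock: 9.08
tcp_pos: [0.4845, -0.0629, 0.038]
orientation: [-1.958, -2.437, 0.03]
contact_force: [1.0, 0.3, 0.2]
grip_width: 0.0213
gripper_force: 59.0
```

```bash
python3 -c "
from h import *
tip()"
```

```text
t 9.08 tcp [ 0.4845 -0.0629  0.038 ] yaw 12.45 zt [-0.0239 -0.0057 -0.9997] J [-0.265  0.534  0.327  2.147 -0.317  0.53   0.516] F [1.03 0.28 0.19] M [ 0.03 -0.24  0.02] w 0.0213
tip [ 0.5824 -0.0413  0.0057] footfront z 0.007 pitch 1.41
tip in board -0.1009 -0.0114
```

Emit:
{"api": "arm_command", "payload": {
  "rows": [
    {"fingers":-1,"x":0,"y":0.005,"z":-0.0001,"ax":0,"ay":0,"az":0},
    {"fingers":-1,"x":0,"y":0.005,"z":-0.0002,"ax":0,"ay":0,"az":0},
    {"fingers":-1,"x":0,"y":0.005,"z":-0.0001,"ax":0,"ay":0,"az":0},
    {"fingers":-1,"x":0,"y":0.005,"z":-0.0002,"ax":0,"ay":0,"az":0},
    {"fingers":-1,"x":0,"y":0.005,"z":-0.0001,"ax":0,"ay":0,"az":0},
    {"fingers":-1,"x":0,"y":0.003,"z":-0.0001,"ax":0,"ay":0,"az":0},
    {"fingers":-1,"x":0,"y":0,"z":0,"ax":0,"ay":0,"az":0}
  ]
}}

```text
clock: 9.67
tcp_pos: [0.5114, -0.0569, 0.038]
orientation: [-1.958, -2.437, 0.031]
contact_force: [0.1, 1.1, -0.6]
grip_width: 0.0213
gripper_force: 59.0
```

```bash
python3 - <<'E'
from h import *
tip()
cv2.imwrite('pics/w3.png',np.hstack([cv2.resize(grab('wrist')['frame'],(400,300)),cv2.resize(grab('side')['frame'][150:330,200:440],(400,300),interpolation=cv2.INTER_CUBIC)])[:,:,::-1])
E
```

```text
t 9.67 tcp [ 0.5114 -0.0569  0.038 ] yaw 12.44 zt [-0.0242 -0.0056 -0.9997] J [-0.274  0.563  0.33   2.087 -0.318  0.564  0.501] F [ 0.08  1.07 -0.56] M [ 0.06 -0.25 -0.01] w 0.0213
tip [ 0.6093 -0.0354  0.0057] footfront z 0.0071 pitch 1.43
tip in board -0.0733 -0.0114
```

View pics/w3.png

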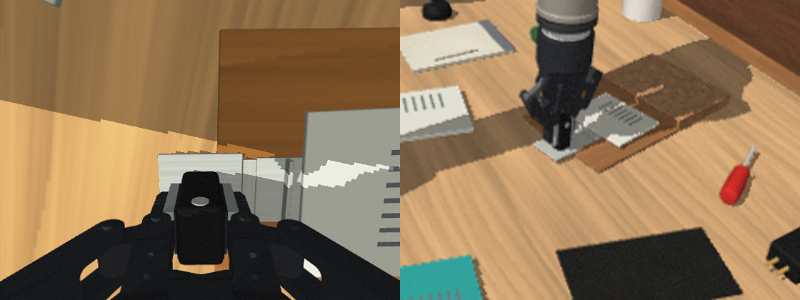

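The wrist half shows the rib (290,190) about 6 mm short of the plate's edge (303,190), with the blade under the plate. Pushing gently towards the step.

Emit:
{"api": "arm_command", "payload": {
  "rows": [
    {"fingers":-1,"x":0,"y":0.003,"z":-0.0001,"ax":0,"ay":0,"az":0},
    {"fingers":-1,"x":0,"y":0.003,"z":0,"ax":0,"ay":0,"az":0},
    {"fingers":-1,"x":0,"y":0.003,"z":-0.0001,"ax":0,"ay":0,"az":0},
    {"fingers":-1,"x":0,"y":0.003,"z":-0.0001,"ax":0,"ay":0,"az":0},
    {"fingers":-1,"x":0,"y":0.003,"z":-0.0001,"ax":0,"ay":0,"az":0},
    {"fingers":-1,"x":0,"y":0.003,"z":-0.0001,"ax":0,"ay":0,"az":0},
    {"fingers":-1,"x":0,"y":0.002,"z":-0.0001,"ax":0,"ay":0,"az":0},
    {"fingers":-1,"x":0,"y":0,"z":0,"ax":0,"ay":0,"az":0}
  ]
}}

```text
clock: 10.43
tcp_pos: [0.5305, -0.0528, 0.0381]
orientation: [-1.958, -2.437, 0.031]
contact_force: [1.7, 0.5, -0.2]
grip_width: 0.0217
gripper_force: 59.0
```

```bash
python3 -c "
from h import *
tip()"
```

```text
t 10.43 tcp [ 0.5305 -0.0528  0.0381] yaw 12.43 zt [-0.0247 -0.0057 -0.9997] J [-0.28   0.584  0.332  2.044 -0.319  0.588  0.49 ] F [ 1.69  0.52 -0.24] M [ 0.12 -0.17 -0.08] w 0.0217
tip [ 0.6284 -0.0312  0.0057] footfront z 0.0071 pitch 1.45
tip in board -0.0538 -0.0114
```

Emit:
{"api": "arm_command", "payload": {
  "rows": [
    {"fingers":-1,"x":0,"y":0.0015,"z":-0.0001,"ax":0,"ay":0,"az":0},
    {"fingers":-1,"x":0,"y":0.0015,"z":0,"ax":0,"ay":0,"az":0},
    {"fingers":-1,"x":0,"y":0,"z":0,"ax":0,"ay":0,"az":0}
  ]
}}

```text
clock: 10.68
tcp_pos: [0.5329, -0.0523, 0.0381]
orientation: [-1.958, -2.436, 0.032]
contact_force: [-1.7, -0.5, 0.0]
grip_width: 0.0212
gripper_force: 59.0
```

```bash
python3 -c "
from h import *
tip()"
```

```text
t 10.68 tcp [ 0.5329 -0.0523  0.0381] yaw 12.41 zt [-0.0255 -0.0056 -0.9997] J [-0.28   0.587  0.332  2.038 -0.319  0.592  0.488] F [-1.72 -0.46  0.02] M [-0.02  0.04  0.  ] w 0.0212
tip [ 0.6307 -0.0308  0.0056] footfront z 0.0071 pitch 1.49
tip in board -0.0514 -0.0115
```

Emit:
{"api": "arm_command", "payload": {
  "rows": [
    {"fingers":-1,"x":0,"y":0.001,"z":0,"ax":0,"ay":0,"az":0},
    {"fingers":-1,"x":0,"y":0.001,"z":-0.0001,"ax":0,"ay":0,"az":0},
    {"fingers":-1,"x":0,"y":0,"z":0,"ax":0,"ay":0,"az":0}
  ]
}}

```text
clock: 10.93
tcp_pos: [0.5349, -0.0518, 0.0381]
orientation: [-1.958, -2.436, 0.032]
contact_force: [-0.7, -0.4, 0.4]
grip_width: 0.0217
gripper_force: 59.0
```

```bash
python3 -c "
from h import *
tip()"
```

```text
t 10.93 tcp [ 0.5349 -0.0518  0.0381] yaw 12.42 zt [-0.0253 -0.0056 -0.9997] J [-0.281  0.589  0.332  2.033 -0.319  0.595  0.487] F [-0.7  -0.42  0.39] M [-0.07  0.01 -0.03] w 0.0217
tip [ 0.6327 -0.0303  0.0057] footfront z 0.0072 pitch 1.48
tip in board -0.0494 -0.0115
```

Emit:
{"api": "arm_command", "payload": {
  "rows": [
    {"fingers":-1,"x":0,"y":0.001,"z":0,"ax":0,"ay":0,"az":0},
    {"fingers":-1,"x":0,"y":0,"z":0,"ax":0,"ay":0,"az":0},
    {"fingers":-1,"x":0,"y":0,"z":0,"ax":0,"ay":0,"az":0}
  ]
}}

```text
clock: 11.18
tcp_pos: [0.5358, -0.0516, 0.0381]
orientation: [-1.958, -2.436, 0.032]
contact_force: [-2.0, 0.2, 0.1]
grip_width: 0.0212
gripper_force: 59.0
```

```bash
python3 - <<'E'
from h import *
tip()
f=grab('scene'); P=cloud(f); I=f['frame']; hsv=cv2.cvtColor(I,cv2.COLOR_RGB2HSV)
cv2.imwrite('pics/s4.png',cv2.resize(I[190:350,180:380],None,fx=3,fy=3,interpolation=cv2.INTER_CUBIC)[:,:,::-1])
E
```

```text
t 11.18 tcp [ 0.5358 -0.0516  0.0381] yaw 12.42 zt [-0.0253 -0.0056 -0.9997] J [-0.281  0.59   0.333  2.031 -0.319  0.596  0.487] F [-1.97  0.15  0.14] M [-0.02  0.12  0.02] w 0.0212
tip [ 0.6336 -0.0301  0.0057] footfront z 0.0071 pitch 1.48
tip in board -0.0485 -0.0115
```

View pics/s4.png

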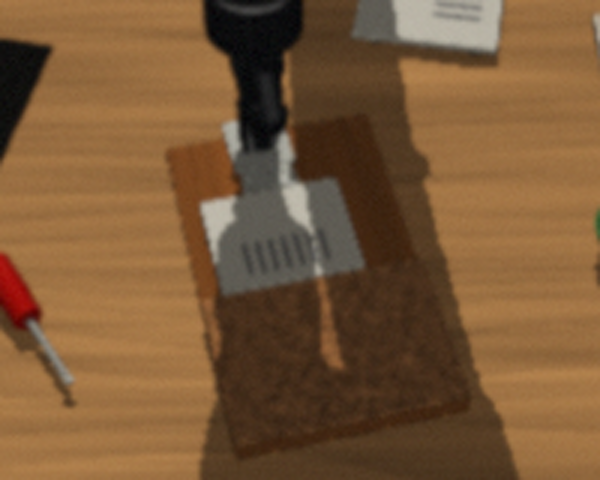

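Scene crop: the plate is now pushed up close to the cork edge (290,282) and square to it. A couple more soft steps to find the stop.

Emit:
{"api": "arm_command", "payload": {
  "rows": [
    {"fingers":-1,"x":0,"y":0.001,"z":0,"ax":0,"ay":0,"az":0},
    {"fingers":-1,"x":0,"y":0,"z":0,"ax":0,"ay":0,"az":0}
  ]
}}

```text
clock: 11.4
tcp_pos: [0.5367, -0.0514, 0.0381]
orientation: [-1.958, -2.436, 0.032]
contact_force: [-0.6, 0.6, 0.6]
grip_width: 0.0214
gripper_force: 59.0
```

Emit:
{"api": "arm_command", "payload": {
  "rows": [
    {"fingers":-1,"x":0,"y":0.0008,"z":-0.0001,"ax":0,"ay":0,"az":0},
    {"fingers":-1,"x":0,"y":0,"z":0,"ax":0,"ay":0,"az":0}
  ]
}}

```text
clock: 11.57
tcp_pos: [0.5376, -0.0513, 0.0382]
orientation: [-1.958, -2.436, 0.032]
contact_force: [-1.5, 0.1, -0.8]
grip_width: 0.0214
gripper_force: 59.0
```

```bash
python3 -c "
from h import *
tip()"
```

```text
t 11.57 tcp [ 0.5376 -0.0513  0.0382] yaw 12.42 zt [-0.0254 -0.0056 -0.9997] J [-0.281  0.592  0.333  2.027 -0.319  0.598  0.486] F [-1.55  0.13 -0.76] M [-0.1   0.17  0.02] w 0.0214
tip [ 0.6354 -0.0297  0.0057] footfront z 0.0072 pitch 1.49
tip in board -0.0466 -0.0115
```

Emit:
{"api": "arm_command", "payload": {
  "rows": [
    {"fingers":-1,"x":0,"y":0.001,"z":0,"ax":0,"ay":0,"az":0},
    {"fingers":-1,"x":0,"y":0,"z":0,"ax":0,"ay":0,"az":0}
  ]
}}

```text
clock: 11.73
tcp_pos: [0.5385, -0.051, 0.0381]
orientation: [-1.958, -2.436, 0.032]
contact_force: [-0.8, -0.4, -1.3]
grip_width: 0.0211
gripper_force: 59.0
```

Emit:
{"api": "arm_command", "payload": {
  "rows": [
    {"fingers":-1,"x":0,"y":0.0008,"z":-0.0001,"ax":0,"ay":0,"az":0},
    {"fingers":-1,"x":0,"y":0,"z":0,"ax":0,"ay":0,"az":0}
  ]
}}

```text
clock: 11.9
tcp_pos: [0.5393, -0.0509, 0.0382]
orientation: [-1.958, -2.436, 0.032]
contact_force: [-1.0, -0.4, 0.1]
grip_width: 0.0214
gripper_force: 58.9
```

```bash
python3 -c "
from h import *
tip()"
```

```text
t 11.9 tcp [ 0.5393 -0.0509  0.0382] yaw 12.42 zt [-0.0254 -0.0056 -0.9997] J [-0.282  0.594  0.333  2.023 -0.319  0.601  0.485] F [-0.97 -0.37  0.06] M [-0.06  0.14 -0.03] w 0.0214
tip [ 0.6372 -0.0293  0.0058] footfront z 0.0072 pitch 1.49
tip in board -0.0448 -0.0114
```

Emit:
{"api": "arm_command", "payload": {
  "rows": [
    {"fingers":-1,"x":0,"y":0.0008,"z":0,"ax":0,"ay":0,"az":0},
    {"fingers":-1,"x":0,"y":0,"z":0,"ax":0,"ay":0,"az":0}
  ]
}}

```text
clock: 12.07
tcp_pos: [0.5401, -0.0507, 0.0382]
orientation: [-1.958, -2.436, 0.032]
contact_force: [-1.6, 0.4, -1.4]
grip_width: 0.0213
gripper_force: 58.9
```

Emit:
{"api": "arm_command", "payload": {
  "rows": [
    {"fingers":-1,"x":0,"y":0.0007,"z":0,"ax":0,"ay":0,"az":0},
    {"fingers":-1,"x":0,"y":0,"z":0,"ax":0,"ay":0,"az":0}
  ]
}}

```text
clock: 12.23
tcp_pos: [0.5403, -0.0507, 0.0381]
orientation: [-1.958, -2.435, 0.032]
contact_force: [-2.0, -0.1, 0.7]
grip_width: 0.0211
gripper_force: 59.1
```

```bash
python3 -c "
from h import *
tip()"
```

```text
t 12.23 tcp [ 0.5403 -0.0507  0.0381] yaw 12.41 zt [-0.0262 -0.0056 -0.9996] J [-0.282  0.595  0.333  2.02  -0.319  0.603  0.484] F [-1.96 -0.08  0.74] M [-0.04  0.36 -0.01] w 0.0211
tip [ 0.6382 -0.0291  0.0056] footfront z 0.0071 pitch 1.54
tip in board -0.0438 -0.0115
```

The stop shows: only 0.2 of 0.7 mm was achieved and the moment rose. I back off 17 mm so the tip sits behind the plate's centre, then lift to about 30° and look.

Emit:
{"api": "arm_command", "payload": {
  "rows": [
    {"fingers":-1,"x":0,"y":-0.004,"z":0,"ax":0,"ay":0,"az":0},
    {"fingers":-1,"x":0,"y":-0.005,"z":0.0001,"ax":0,"ay":0,"az":0},
    {"fingers":-1,"x":0,"y":-0.005,"z":0.0001,"ax":0,"ay":0,"az":0},
    {"fingers":-1,"x":0,"y":-0.003,"z":0,"ax":0,"ay":0,"az":0},
    {"fingers":-1,"x":0,"y":0,"z":0,"ax":0,"ay":0,"az":0},
    {"fingers":-1,"x":0,"y":0,"z":-0.004,"ax":0,"ay":0,"az":0},
    {"fingers":-1,"x":0,"y":0.0003,"z":-0.005,"ax":0,"ay":0,"az":0},
    {"fingers":-1,"x":0,"y":0.0004,"z":-0.005,"ax":0,"ay":0,"az":0},
    {"fingers":-1,"x":0,"y":0.0005,"z":-0.004,"ax":0,"ay":0,"az":0},
    {"fingers":-1,"x":0,"y":0,"z":0,"ax":0,"ay":0,"az":0}
  ]
}}

```text
clock: 13.07
tcp_pos: [0.5264, -0.0539, 0.0574]
orientation: [-1.959, -2.437, 0.03]
contact_force: [-0.2, 0.2, -1.8]
grip_width: 0.0216
gripper_force: 58.7
```

Emit:
{"api": "arm_command", "payload": {
  "rows": [
    {"fingers":-1,"x":0,"y":0.002,"z":-0.005,"ax":0,"ay":0,"az":0},
    {"fingers":-1,"x":0,"y":0.002,"z":-0.005,"ax":0,"ay":0,"az":0},
    {"fingers":-1,"x":0,"y":0.002,"z":-0.005,"ax":0,"ay":0,"az":0},
    {"fingers":-1,"x":0,"y":0,"z":0,"ax":0,"ay":0,"az":0},
    {"fingers":-1,"x":0,"y":0,"z":0,"ax":0,"ay":0,"az":0}
  ]
}}

```text
clock: 13.48
tcp_pos: [0.5324, -0.0525, 0.0716]
orientation: [-1.958, -2.436, 0.031]
contact_force: [-1.4, 0.4, -2.1]
grip_width: 0.0216
gripper_force: 58.8
```

```bash
python3 - <<'E'
from h import *
tip()
f=grab('scene');I=f['frame'];s=grab('side')['frame']
cv2.imwrite('pics/s5.png',np.hstack([cv2.resize(I[190:350,180:380],(400,320),interpolation=cv2.INTER_CUBIC),cv2.resize(s[150:310,220:420],(400,320),interpolation=cv2.INTER_CUBIC)])[:,:,::-1])
E
```

```text
t 13.48 tcp [ 0.5324 -0.0525  0.0716] yaw 12.42 zt [-0.0246 -0.0056 -0.9997] J [-0.306  0.53   0.364  2.03  -0.29   0.656  0.465] F [-1.42  0.38 -2.15] M [-0.04  0.13 -0.  ] w 0.0216
tip [ 0.6302 -0.0309  0.0393] footfront z 0.0406 pitch 1.45
tip in board -0.052 -0.0115
```

View pics/s5.png

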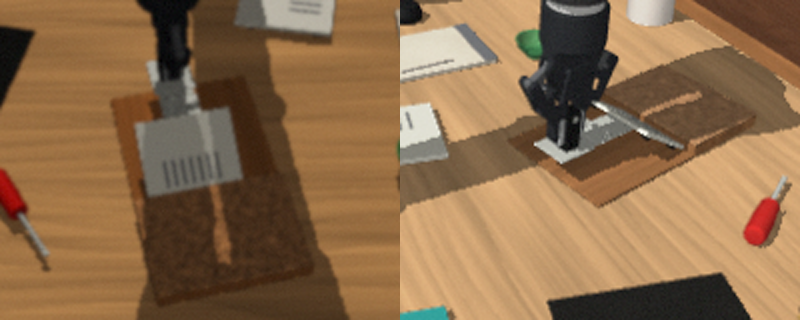

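Side view: the plate is tilted ~30° on the blade tip with its far edge against the step (682,145), clear of the gripper. I keep following the arc.

Emit:
{"api": "arm_command", "payload": {
  "rows": [
    {"fingers":-1,"x":0,"y":0.0033,"z":-0.0043,"ax":0,"ay":0,"az":0},
    {"fingers":-1,"x":0,"y":0.0033,"z":-0.0043,"ax":0,"ay":0,"az":0},
    {"fingers":-1,"x":0,"y":0.0033,"z":-0.0043,"ax":0,"ay":0,"az":0},
    {"fingers":-1,"x":0,"y":0.0043,"z":-0.0033,"ax":0,"ay":0,"az":0},
    {"fingers":-1,"x":0,"y":0.0043,"z":-0.0033,"ax":0,"ay":0,"az":0},
    {"fingers":-1,"x":0,"y":0.0043,"z":-0.0033,"ax":0,"ay":0,"az":0},
    {"fingers":-1,"x":0,"y":0,"z":0,"ax":0,"ay":0,"az":0},
    {"fingers":-1,"x":0,"y":0,"z":0,"ax":0,"ay":0,"az":0}
  ]
}}

```text
clock: 14.25
tcp_pos: [0.5552, -0.0474, 0.0936]
orientation: [-1.958, -2.436, 0.031]
contact_force: [-0.3, -1.2, -0.8]
grip_width: 0.0214
gripper_force: 58.8
```

```bash
python3 - <<'E'
from h import *
tip()
f=grab('scene');I=f['frame'];s=grab('side')['frame']
cv2.imwrite('pics/s6.png',np.hstack([cv2.resize(I[190:350,180:380],(400,320),interpolation=cv2.INTER_CUBIC),cv2.resize(s[150:310,220:420],(400,320),interpolation=cv2.INTER_CUBIC)])[:,:,::-1])
E
```

```text
t 14.25 tcp [ 0.5552 -0.0474  0.0936] yaw 12.43 zt [-0.0249 -0.0056 -0.9997] J [-0.323  0.523  0.381  1.968 -0.275  0.725  0.44 ] F [-0.34 -1.17 -0.85] M [-0.05  0.08 -0.  ] w 0.0214
tip [ 0.6531 -0.0258  0.0613] footfront z 0.0626 pitch 1.46
tip in board -0.0285 -0.0115
```

View pics/s6.png

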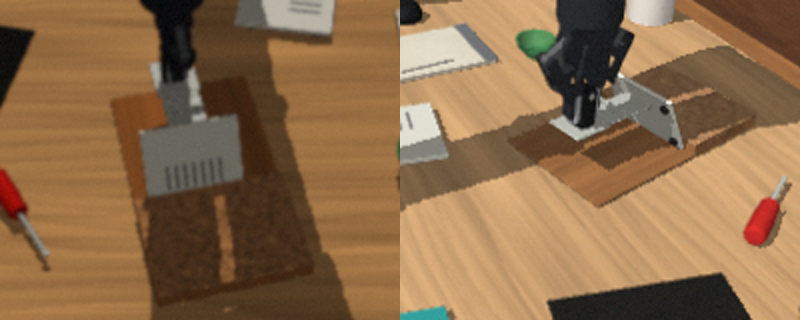

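The plate stands at ~60° with its lower edge at the step. Now over the top, gently.

Emit:
{"api": "arm_command", "payload": {
  "rows": [
    {"fingers":-1,"x":0,"y":0.005,"z":-0.002,"ax":0,"ay":0,"az":0},
    {"fingers":-1,"x":0,"y":0.005,"z":-0.002,"ax":0,"ay":0,"az":0},
    {"fingers":-1,"x":0,"y":0.004,"z":-0.001,"ax":0,"ay":0,"az":0},
    {"fingers":-1,"x":0,"y":0.004,"z":-0.0005,"ax":0,"ay":0,"az":0},
    {"fingers":-1,"x":0,"y":0.003,"z":-0.0005,"ax":0,"ay":0,"az":0},
    {"fingers":-1,"x":0,"y":0.003,"z":0,"ax":0,"ay":0,"az":0},
    {"fingers":-1,"x":0,"y":0.003,"z":0,"ax":0,"ay":0,"az":0},
    {"fingers":-1,"x":0,"y":0.003,"z":0,"ax":0,"ay":0,"az":0},
    {"fingers":-1,"x":0,"y":0.003,"z":0,"ax":0,"ay":0,"az":0},
    {"fingers":-1,"x":0,"y":0.003,"z":0,"ax":0,"ay":0,"az":0}
  ]
}}

```text
clock: 15.18
tcp_pos: [0.5903, -0.0397, 0.0984]
orientation: [-1.958, -2.436, 0.032]
contact_force: [0.2, -0.1, -0.5]
grip_width: 0.0214
gripper_force: 58.8
```

Emit:
{"api": "arm_command", "payload": {
  "rows": [
    {"fingers":-1,"x":0,"y":0.003,"z":0,"ax":0,"ay":0,"az":0},
    {"fingers":-1,"x":0,"y":0.003,"z":0,"ax":0,"ay":0,"az":0},
    {"fingers":-1,"x":0,"y":0,"z":0,"ax":0,"ay":0,"az":0},
    {"fingers":-1,"x":0,"y":0,"z":0,"ax":0,"ay":0,"az":0},
    {"fingers":-1,"x":0,"y":0,"z":0,"ax":0,"ay":0,"az":0},
    {"fingers":-1,"x":0,"y":0,"z":0,"ax":0,"ay":0,"az":0}
  ]
}}

```text
clock: 15.68
tcp_pos: [0.5957, -0.0385, 0.0983]
orientation: [-1.958, -2.435, 0.032]
contact_force: [-0.2, 0.5, -1.8]
grip_width: 0.0214
gripper_force: 58.8
```

```bash
python3 - <<'E'
from h import *
tip()
f=grab('scene');I=f['frame'];s=grab('side')['frame']
cv2.imwrite('pics/s7.png',np.hstack([cv2.resize(I[190:350,180:380],(400,320),interpolation=cv2.INTER_CUBIC),cv2.resize(s[150:310,220:420],(400,320),interpolation=cv2.INTER_CUBIC)])[:,:,::-1])
P=cloud(f);hsv=cv2.cvtColor(I,cv2.COLOR_RGB2HSV)
yb=np.radians(12.4); d=P[:,:,:2]-[.6785,-.0085]; bx=d@[np.cos(yb),np.sin(yb)]; by=d@[-np.sin(yb),np.cos(yb)]
k=(bx>-.03)&(bx<.12)&(abs(by)<.08)&(hsv[:,:,1]<60)&(P[:,:,2]<.06)
print(k.sum(),np.percentile(bx[k],[2,50,98]).round(3),np.percentile(by[k],[2,50,98]).round(3),np.percentile(P[:,:,2][k],[5,50,95]).round(4))
E
```

```text
t 15.68 tcp [ 0.5957 -0.0385  0.0983] yaw 12.4 zt [-0.0258 -0.0056 -0.9997] J [-0.325  0.57   0.38   1.87  -0.28   0.781  0.423] F [-0.18  0.5  -1.77] M [ 0.02 -0.05  0.02] w 0.0214
tip [ 0.6935 -0.017   0.0658] footfront z 0.0673 pitch 1.51
tip in board 0.0128 -0.0115
1598 [-0.022  0.023  0.062] [-0.067 -0.016  0.038] [0.0241 0.0271 0.0306]
```

View pics/s7.png

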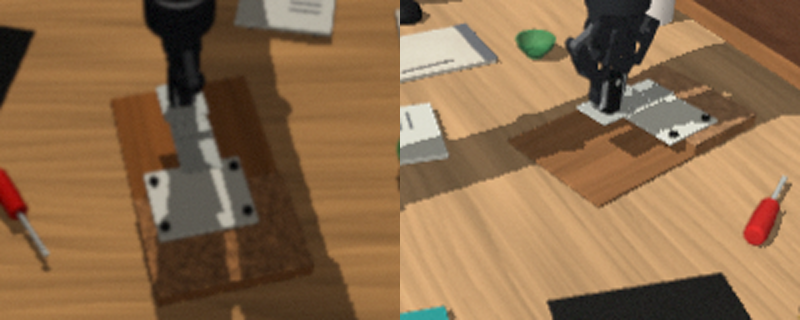

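The plate lies feet up on the deck, with four feet visible in the scene half at (153,180), (233,165), (165,227) and (247,210) and its centre ≈ 20 mm past the step. Returning the spatula now.

Emit:
{"api": "arm_command", "payload": {
  "rows": [
    {"fingers":-1,"x":0,"y":-0.005,"z":-0.02,"ax":0,"ay":0,"az":0},
    {"fingers":-1,"x":0,"y":-0.02,"z":-0.03,"ax":-1.5,"ay":0,"az":0},
    {"fingers":-1,"x":0,"y":-0.03,"z":0,"ax":0,"ay":0,"az":6.2},
    {"fingers":-1,"x":-0.03,"y":0,"z":0,"ax":0,"ay":0,"az":6.2},
    {"fingers":-1,"x":-0.03,"y":0,"z":0,"ax":0,"ay":0,"az":6.2},
    {"fingers":-1,"x":-0.03,"y":0,"z":0,"ax":0,"ay":0,"az":6.2},
    {"fingers":-1,"x":-0.03,"y":0,"z":0,"ax":0,"ay":0,"az":0},
    {"fingers":-1,"x":0,"y":0,"z":0,"ax":0,"ay":0,"az":0},
    {"fingers":-1,"x":0,"y":0,"z":0,"ax":0,"ay":0,"az":0}
  ]
}}

```text
clock: 16.53
tcp_pos: [0.5361, -0.1713, 0.1492]
orientation: [2.452, 1.963, -0.001]
contact_force: [0.1, 1.1, -1.1]
grip_width: 0.0214
gripper_force: 59.0
```

```bash
python3 -c "
from h import *
st(); print(rows([.4611,-.3079,.09]))"
```

```text
t 16.53 tcp [ 0.5361 -0.1713  0.1492] yaw -12.63 zt [-0.e+00 -8.e-04 -1.e+00] J [-0.219  0.459  0.54   1.948 -0.316  0.818  0.273] F [ 0.14  1.1  -1.06] M [0.05 0.02 0.02] w 0.0214
[-0.14966428 -0.04337226  0.05926629]
```

Emit:
{"api": "arm_command", "payload": {
  "rows": [
    {"fingers":-1,"x":-0.03,"y":-0.0087,"z":0,"ax":0,"ay":0,"az":0},
    {"fingers":-1,"x":-0.03,"y":-0.0087,"z":0,"ax":0,"ay":0,"az":0},
    {"fingers":-1,"x":-0.03,"y":-0.0087,"z":0.01,"ax":0,"ay":0,"az":0},
    {"fingers":-1,"x":-0.03,"y":-0.0087,"z":0.02,"ax":0,"ay":0,"az":0},
    {"fingers":-1,"x":-0.03,"y":-0.0087,"z":0.025,"ax":0,"ay":0,"az":0},
    {"fingers":-1,"x":0,"y":0,"z":0.025,"ax":0,"ay":0,"az":0},
    {"fingers":-1,"x":0,"y":0,"z":0.02,"ax":0,"ay":0,"az":0},
    {"fingers":-1,"x":0,"y":0,"z":0.008,"ax":0,"ay":0,"az":0},
    {"fingers":-1,"x":0,"y":0,"z":0,"ax":0,"ay":0,"az":0},
    {"fingers":-1,"x":0,"y":0,"z":0,"ax":0,"ay":0,"az":0}
  ]
}}

```text
clock: 17.37
tcp_pos: [0.4631, -0.3053, 0.0412]
orientation: [-2.446, -1.971, -0.001]
contact_force: [0.7, 0.2, -0.8]
grip_width: 0.0216
gripper_force: 59.0
```

```bash
python3 -c "
from h import *
st(); print(rows([.4611,-.3079,.0333]))"
```

```text
t 17.37 tcp [ 0.4631 -0.3053  0.0412] yaw -12.29 zt [ 1.e-04  4.e-04 -1.e+00] J [ 0.136  0.614  0.437  2.014 -0.443  0.606  0.658] F [ 0.67  0.21 -0.81] M [-0.02  0.02 -0.05] w 0.0216
[-0.00296798 -0.00143913  0.00790913]
```

Emit:
{"api": "arm_command", "payload": {
  "rows": [
    {"fingers":-1,"x":-0.003,"y":-0.0014,"z":0.003,"ax":0,"ay":0,"az":0},
    {"fingers":-1,"x":0,"y":0,"z":0.003,"ax":0,"ay":0,"az":0},
    {"fingers":-1,"x":0,"y":0,"z":0.0017,"ax":0,"ay":0,"az":0},
    {"fingers":-1,"x":0,"y":0,"z":0,"ax":0,"ay":0,"az":0},
    {"fingers":-1,"x":0,"y":0,"z":0,"ax":0,"ay":0,"az":0}
  ]
}}

```text
clock: 17.78
tcp_pos: [0.4605, -0.3087, 0.0335]
orientation: [2.448, 1.969, 0.0]
contact_force: [-0.7, 0.1, -1.0]
grip_width: 0.021
gripper_force: 59.0
```

Emit:
{"api": "arm_command", "payload": {
  "rows": [
    {"fingers":1,"x":0,"y":0,"z":0,"ax":0,"ay":0,"az":0},
    {"fingers":1,"x":0,"y":0,"z":0,"ax":0,"ay":0,"az":0},
    {"fingers":1,"x":0,"y":0,"z":0,"ax":0,"ay":0,"az":0},
    {"fingers":1,"x":0,"y":0,"z":0,"ax":0,"ay":0,"az":0},
    {"fingers":1,"x":0,"y":0,"z":0,"ax":0,"ay":0,"az":0},
    {"fingers":1,"x":0,"y":0,"z":0,"ax":0,"ay":0,"az":0},
    {"fingers":1,"x":0,"y":0,"z":0,"ax":0,"ay":0,"az":0},
    {"fingers":1,"x":0,"y":0,"z":0,"ax":0,"ay":0,"az":0}
  ]
}}

```text
clock: 18.45
tcp_pos: [0.4603, -0.3087, 0.0332]
orientation: [-2.448, -1.969, 0.0]
contact_force: [0.4, 0.8, -0.5]
grip_width: 0.0855
gripper_force: 0.0
```

Emit:
{"api": "arm_command", "payload": {
  "rows": [
    {"fingers":1,"x":0,"y":0,"z":-0.01,"ax":0,"ay":0,"az":0},
    {"fingers":1,"x":0,"y":0,"z":-0.02,"ax":0,"ay":0,"az":0},
    {"fingers":1,"x":0,"y":0,"z":-0.03,"ax":0,"ay":0,"az":0},
    {"fingers":1,"x":0,"y":0,"z":-0.03,"ax":0,"ay":0,"az":0},
    {"fingers":1,"x":0,"y":0,"z":-0.03,"ax":0,"ay":0,"az":0},
    {"fingers":1,"x":0,"y":0,"z":-0.03,"ax":0,"ay":0,"az":0},
    {"fingers":1,"x":0,"y":0,"z":0,"ax":0,"ay":0,"az":0},
    {"fingers":1,"x":0,"y":0,"z":0,"ax":0,"ay":0,"az":0},
    {"fingers":1,"x":0,"y":0,"z":0,"ax":0,"ay":0,"az":0}
  ]
}}

```text
clock: 19.2
tcp_pos: [0.4601, -0.3084, 0.1833]
orientation: [-2.448, -1.969, -0.001]
contact_force: [0.3, 0.5, -1.2]
grip_width: 0.0852
gripper_force: 0.0
```

```bash
python3 - <<'E'
from h import *
f=grab('scene');I=f['frame'];s=grab('side')['frame']
cv2.imwrite('pics/s8.png',np.hstack([cv2.resize(I[180:350,110:350],(400,284),interpolation=cv2.INTER_CUBIC),cv2.resize(s[150:350,180:462],(400,284),interpolation=cv2.INTER_CUBIC)])[:,:,::-1])
P=cloud(f);hsv=cv2.cvtColor(I,cv2.COLOR_RGB2HSV)
k=((P[:,:,0]>.62)&(P[:,:,0]<.78)&(abs(P[:,:,1])<.1)&(hsv[:,:,1]<70)&(hsv[:,:,2]>70)&(P[:,:,2]>.018)&(P[:,:,2]<.06)).astype(np.uint8)
n,l,c,_=cv2.connectedComponentsWithStats(k);q=P[l==1+c[1:,4].argmax()]
rr=cv2.minAreaRect((q[:,:2]*1000).astype(np.float32));yb=np.radians(12.4);d=np.array(rr[0])/1e3-[.6785,-.0085]
print('plate',rr,'board',d@[np.cos(yb),np.sin(yb)],d@[-np.sin(yb),np.cos(yb)],np.percentile(q[:,2],[5,50,95]))
P=cloud(grab('wrist'));q=P[(P[:,:,2]>.05)&(P[:,:,2]<.065)&(abs(P[:,:,0]-.461)<.04)&(abs(P[:,:,1]+.307)<.04)];print('grip',len(q),cv2.minAreaRect((q[:,:2]*1000).astype(np.float32)),np.median(q[:,2]))
E
```

```text
plate ((699.3889770507812, -18.055233001708984), (91.08861541748047, 109.9371337890625), 12.149412155151367) board 0.01834983872347722 -0.01381793250697774 [0.02348206 0.02695323 0.02988814]
grip 1247 ((461.20831298828125, -307.7661437988281), (31.637983322143555, 21.796306610107422), 78.00543975830078) 0.05684790185380001
```

View pics/s8.png

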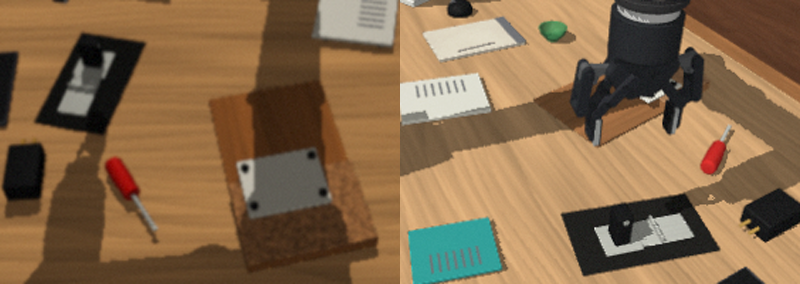

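The plate lies flat, feet up, with its middle 18 mm past the step. The spatula is back on its mat at the same spot, its grip at (91,55) in the scene half.

```bash
python3 -c "
from bench import r
print(r.hand_in())"
```

```text
the job is handed in; nothing more can be done
None
```

I flipped the plate feet up onto the cork deck, with its middle about 18 mm past the step, put the spatula back flat on its mat and released it, and handed the job in after about 19 s of robot time; the hand-in gave no verdict.

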